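Set the preset box and click in the setting

TASK

Set the small preset box of the cut-off machine to four-six: turn its left dial to the fourth mark first, then the right dial to the sixth mark (marks are counted clockwise from the long thick zero mark at the front of each dial). Then press the round key just until it clicks, that is until its resistance suddenly drops away, and no further (never down to its stop), and let it come up again. Leave the square and the long key and the things standing about alone.

Things in the scene. Friction and masses are not known exactly. Their poses are not given: they have to be found in the camera images.
- preset_box: grey metal box fixed to the worktop, 156 (x) x 206 (y) x 42 mm, with an aluminium face plate on top; origin at the centre of its underside, the plate's upper side is 42 mm above it. Its -x side is the front: three keys in a row at x = -46 mm, 50 mm apart; two dials at x = +33 mm, y = +52 (left) and -52 mm (right)
- dial_left_grip (a point): left (box's own +y) dial: grey bar grip 42 mm long, 12 mm wide, 37 mm tall, its top 45 mm above the face plate, on a skirt 50 mm across whose top is 8 mm above the plate. This point is on the vertical turning axis, 33 mm above the plate. The bar lies along the point's x axis, its pointer end (white line on top, white beak at its foot reaching to 32 mm from the axis) toward the point's -x
- dial_right_grip (a point): right (box's own -y) dial: grey bar grip 42 mm long, 12 mm wide, 37 mm tall, its top 45 mm above the face plate, on a skirt 50 mm across whose top is 8 mm above the plate. This point is on the vertical turning axis, 33 mm above the plate. The bar lies along the point's x axis, its pointer end (white line on top, white beak at its foot reaching to 32 mm from the axis) toward the point's -x
- dial_left (a joint): left dial, rad: 0 = pointer at the long thick mark 0 at the front (the box's own -x); grows clockwise from above, 36 deg (0.628) a mark, end stops at 0 and 5.65. Stiff (0.04 N m), no detents, stays where left. At value q the bar lies along the box's x axis turned by -q about z. Wanted: mark 4 (2.513). It starts 0.4 to 1.3 rad short of it.
- dial_right (a joint): right dial, rad: 0 = pointer at the long thick mark 0 at the front (the box's own -x); grows clockwise from above, 36 deg (0.628) a mark, end stops at 0 and 5.65. Stiff (0.04 N m), no detents, stays where left. At value q the bar lies along the box's x axis turned by -q about z. Wanted: mark 6 (3.770). It starts 0.4 to 1.3 rad beyond it.
- key_round_top (a point): centre of the top of the round key: an upright black rubber cylinder 28 mm across that stands 16 mm above the face plate (12 mm above its thin round rim) when up. Which of the three places of the front row it has differs; the three keys are of one make and differ in shape
- key_round (a joint): how far the round key is pressed down, in m: 0 up, 0.010 at its hard stop. Springs back. Resistance rises from 2.5 N to a peak of about 6 N at 2.7 mm, then drops (the click) to about 2.5 N at 6.8 mm and rises again (3.2 N at 8 mm, 7 N at the stop). Clicked once past 3.6 mm; beyond 8 mm is too far
- key_square_top (a point): centre of the top of the square key, black rubber 26 x 26 mm, as high as the round one: not to be pressed
- key_long_top (a point): centre of the top of the long key, black rubber 40 x 15 mm, as high as the round one: not to be pressed
- key_square (a joint): how far the square key is pressed down, in m (0 up, 0.010 at its stop)
- key_long (a joint): how far the long key is pressed down, in m (0 up, 0.010 at its stop)
- masking_tape: bystander: roll of beige masking tape lying flat, 90 mm across, 24 mm high, loose; origin under its centre
- carton_clips: bystander: white carton with a red band, 70 x 70 x 30 mm, loose; origin under its centre
- insulating_tape: bystander: roll of black insulating tape lying flat, 68 mm across, 18 mm high, loose; origin under its centre

How it is judged:
By the outcome, as a careful person would: the job done as asked, in the order asked, and still so for the second after the job is handed in, with the robot touching nothing.
It also fails if it takes over 58 s, if anything falls off the work surface, if the arm or the gripper's body presses on something with over 40 N, if the wrist force passes 120 N, or if a joint passes its speed limit or range.

ROBOT

A 6-joint arm with a two-finger parallel gripper is mounted at the origin on a cart in front of the work surface, level with it; the furniture and walls round the work are solid. World frame = base frame: x ahead of the robot, y to its left, z up, the work surface at z = 0. Lengths are in mm, angles in degrees, forces in N, time in s.
With the tool pointing down it reaches from about 350 to 850 mm from the base axis. Payload 8.1 kg.
Tool frame: the origin (TCP) lies between the finger pads; the fingertips stand 11 mm ahead of it and the grasp point (between the pads) lies 8 mm behind it; z points along the fingers, y is the line along which they close (so a half turn about z gives the same grasp; the last joint's range is limited). The gripper opens to 85 mm and grips with 20 to 120 N. Pads are 22 mm wide; open, the fingers measure 114 mm over their backs; the gripper's body (76 mm by 85 mm) begins 54 mm behind the grasp point. The pads swing forward as they close: fully open they stand 13 mm farther back than shut.
Start: joints at [-75.825, 7.471, 85.268, -0, 87.261, -4.893], TCP at [196.034, -567.076, 216.692] pointing down, gripper open.
Joint ranges: [-169.43, 169.43], [-51.17, 129.36], [1.28, 143.12], [-76.62, 256.62], [0, 156.53], [-152.29, 152.29]. Speed limits (degrees/s): [136.94, 136.94, 159.86, 180, 180, 180].

INTERFACE

Orientations are given as [roll, pitch, yaw] about the fixed x, y, z axes, in that order (R = Rz(yaw) Ry(pitch) Rx(roll)).
In Python, from bench import r, snapshot, get_calibration gives the robot as it stands.
- The arm moves only by the tool step_arm, never from a script. Its argument "rows" is a list of rows, each a list of 2 entries, a list of its own where there are three numbers: the shift along the tool's x, y, z in mm, then the turn about the tool's z in degrees. In form: [[[tx, ty, tz], yaw], ...]. A call has 1 to 12 rows; each row is the pose to reach, as a shift and turn from the pose commanded when the call began, along the tool's axes at that moment; what a row does not reach only later rows make up. A row lasts 1/10 s, in which the tool goes at most 50 mm and 8.59 degrees, less where a joint would pass 70% of its speed; a pose out of reach is approached as far as the arm can. A call with a gripper value outside its range is refused whole. "fingers" is the opening, from 0 (shut) to 1 (fully open), set as the call begins (left out, the last holds). The fingers move at their own pace and stop on an object; "squeeze" is the grip in N (left out, the last holds). Time passes only in rows, so rows that repeat a pose let the fingers close. It gives the time, the measured TCP pose, the force, the opening and the grip force at its end, in the units of the state.
- r.sense(): the state, without advancing time (a new reading comes with each control period).
- snapshot(name): name is "scene" or "top" or "wrist"; returns the picture (420x560x3 uint8, blue, green, red); there is no depth.
- get_calibration(name): a dict with "fovy" (degrees; the focal length in pixels is half the picture's height over the tangent of half this angle, whatever the lens; pixels are square), "cx", "cy" (the principal point, pixels), "eye" and "orientation" of the camera in the world. Camera axes: x right, y up, looking along -z (the intrinsics and any distortion apply to the point x, -y, -z); pixel columns grow to the right and rows downward; lengths in mm; the calibration is good to about 2 mm. A picture is of the moment at which its call begins: read the wrist's pose just before it. get_calibration takes no time and is no camera call; for the wrist camera it gives the pose at the moment of the call.
- r.hand_in(): hands the job in; it is judged then, once.
The state is a dict: "time": time; "joint_pos": joint angles; "qd": joint speeds; "joint_efforts": joint torques, N m; "tool_pos": TCP position; "tcp_rot": TCP orientation; "ft_force": force on the tool from outside, world axes, zero at the start; "wrist_torque": the same for the moment, N m; "finger_gap": finger opening in mm; "grip_force": force on a finger pad.
Only numpy, scipy, OpenCV 4.12 (cv2) and the standard library are available. Lean on these libraries where they do the work, as an engineer would, in place of code of your own. Each camera call takes 0.05 s, during which the arm holds its last target. There are 200 camera calls.

## Working session

There is one attempt and no reset: what is moved stays moved. The work goes in short steps, Python scripts to look and compute and a tool call to move; the robot and the scene stay as the last step left them, time stands still between calls to the robot, and variables do not carry over. Pictures are saved under pics/ and viewed, at most 10 in all, crops included, and the job is handed in when it is done.

Besides the shell and the picture viewer there is one more tool, called as name(argument=value, ...) on one line, values as JSON. step_arm: Moves the arm, as the interface text tells. Its arguments: {"type":"object","properties":{"rows":{"type":"array"},"fingers":{"type":"number"},"squeeze":{"type":"number"}},"required":["rows"]}

```bash
mkdir -p pics; ls
python3 - <<'E'
from bench import r,snapshot,get_calibration
import cv2
for n in("top","scene"):
    print(n,get_calibration(n)); cv2.imwrite(f"pics/{n}.png",snapshot(n))
s=r.sense(); print(s)
E
```

```text
pics
top {'fovy': 52.107776471699665, 'cx': 287.2828322114585, 'cy': 204.17497773162867, 'eye': array([ 399.48810601,  202.37149907, 1166.74167509]), 'orientation': array([  7.91641967,   0.82534898, -90.08308323])}
scene {'fovy': 52.24110078004965, 'cx': 283.05984166726984, 'cy': 209.2227254943201, 'eye': array([240.77818338, 811.98053366, 750.7288328 ]), 'orientation': array([  44.4570723 ,   -0.27435444, -153.58053326])}
{'time': 0.1, 'joint_pos': array([-7.58257704e+01,  7.51189887e+00,  8.53231828e+01, -1.49119602e-03,
        8.72626601e+01, -4.89241325e+00]), 'qd': array([-0.08171486, -0.08862986, -0.1981909 ,  0.00162309, -0.06566871,
        0.00175226]), 'joint_efforts': array([ 2.28032033e-03, -5.70954502e+01, -5.01940942e+01, -1.07418891e-04,
        8.07575852e-03,  8.36852422e-06]), 'tool_pos': array([ 195.88887719, -566.56294024,  215.73633896]), 'tcp_rot': array([-1.79902487e+02, -6.85195828e-03,  1.90667095e+01]), 'ft_force': array([ 0.2360231 , -0.17408253, -0.02194123]), 'wrist_torque': array([ 0.01812918, -0.02349636, -0.01216146]), 'grip_force': 0.0, 'finger_gap': 85.83543562410117}
```

View pics/top.png

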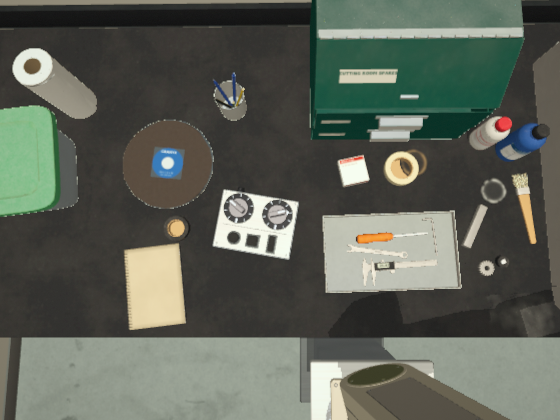

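The box is at about (256,225), with its front (keys) toward the robot and the round key at the left (234,238).

```bash
cat > h.py <<'E'
from bench import r,snapshot,get_calibration
import cv2,numpy as np
from scipy.spatial.transform import Rotation as Ro
def cam(n):
    c=get_calibration(n); return c,Ro.from_euler('xyz',c['orientation'],degrees=True).as_matrix(),210/np.tan(np.radians(c['fovy']/2))
def back(n,u,v,z,C=None):
    c,R,f=C or cam(n)
    d=R@np.array([(u-c['cx'])/f,-(v-c['cy'])/f,-1]); e=np.array(c['eye'])
    return e+d*(z-e[2])/d[2]
E
python3 - <<'E'
from h import *
im=cv2.imread('pics/top.png'); cv2.imwrite('pics/topc.png',cv2.resize(im[180:270,200:310],None,fx=6.5,fy=6.5,interpolation=cv2.INTER_CUBIC))
for p in [(234,238),(252,240),(271,243)]: print(back('top',*p,58))
for p in [(238,207),(277,214)]: print(back('top',*p,50))
c=get_calibration('wrist');print(c,r.sense()['tool_pos'])
E
```

```text
[465.97556789 355.87714571  58.        ]
[460.71569143 309.27743469  58.        ]
[452.89452539 260.20585066  58.        ]
[547.76831187 347.73060966  50.        ]
[528.94047585 245.19224174  50.        ]
{'fovy': 68.40829101106111, 'cx': 286.03166659717203, 'cy': 207.57741572135313, 'eye': array([ 260.55497884, -544.27718565,  372.37509642]), 'orientation': array([-15.50792384,   0.16734183, -70.85007701])} [ 195.88887719 -566.56294024  215.73633896]
```

View pics/topc.png

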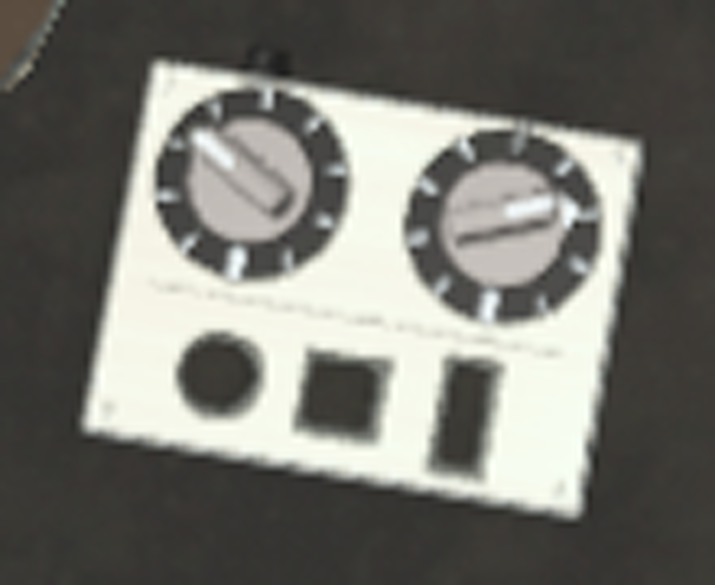

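step_arm(rows=[[[570,-720,0],-35],[[570,-720,0],-35],[[570,-720,0],-35],[[570,-720,0],-35],[[570,-720,0],-35],[[570,-720,0],-35],[[570,-720,0],-35],[[570,-720,0],-35],[[570,-720,0],-35],[[570,-720,0],-35],[[570,-720,0],-35],[[570,-720,0],-35]], fingers=0.6, squeeze=40)

```text
time: 1.3
tool_pos: [394.4, 1.3, 216.7]
tcp_rot: [180.0, -0.0, 54.1]
ft_force: [1.9, -1.4, 0.9]
finger_gap: 51.3
grip_force: 0.0
```

step_arm(rows=[[[304,-90,0],0],[[304,-90,0],0],[[304,-90,0],0],[[304,-90,0],0],[[304,-90,0],0],[[304,-90,0],0],[[304,-90,0],0],[[304,-90,0],0],[[304,-90,0],0]])

```text
time: 2.2
tool_pos: [499.4, 297.9, 215.9]
tcp_rot: [-180.0, 0.1, 54.1]
ft_force: [0.7, 0.1, 0.3]
finger_gap: 51.1
grip_force: 0.0
```

Run:
```python
from h import *
import pickle
s=r.sense(); C=cam('wrist'); im=snapshot('wrist'); print(s['tool_pos'],s['tcp_rot'],s['ft_force'],C[0])
pickle.dump(C,open('C1.pkl','wb')); cv2.imwrite('pics/w1.png',im)
```

```text
[499.3604471  297.94697721 215.86597553] [-1.79970804e+02  9.76233344e-02  5.41164944e+01] [0.67968563 0.10813857 0.267971  ] {'fovy': 68.40829101106111, 'cx': 286.03166659717203, 'cy': 207.57741572135313, 'eye': array([539.81753288, 353.4625191 , 372.40795743]), 'orientation': array([-15.577132  ,   0.06935644, -35.80368467])}
```

View pics/w1.png

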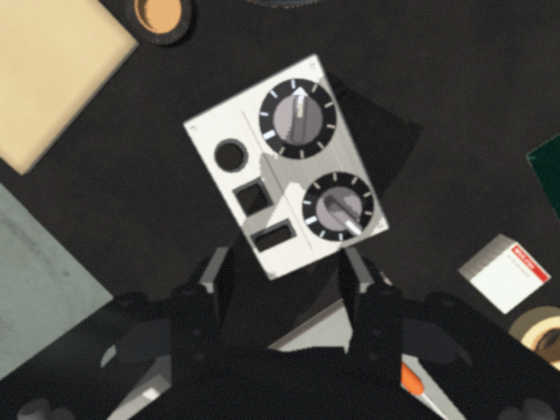

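The wrist view shows the whole box: left dial around (298,120), right dial (338,207), round key (231,155). I'll enlarge it.

Run:
```python
import cv2
im=cv2.imread('pics/w1.png'); cv2.imwrite('pics/w1c.png',cv2.resize(im[50:200,180:380],None,fx=4,fy=4,interpolation=cv2.INTER_CUBIC))
cv2.imwrite('pics/w1d.png',cv2.resize(im[160:290,180:390],None,fx=3.8,fy=3.8,interpolation=cv2.INTER_CUBIC))
```

```text
(no output)
```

View pics/w1c.png

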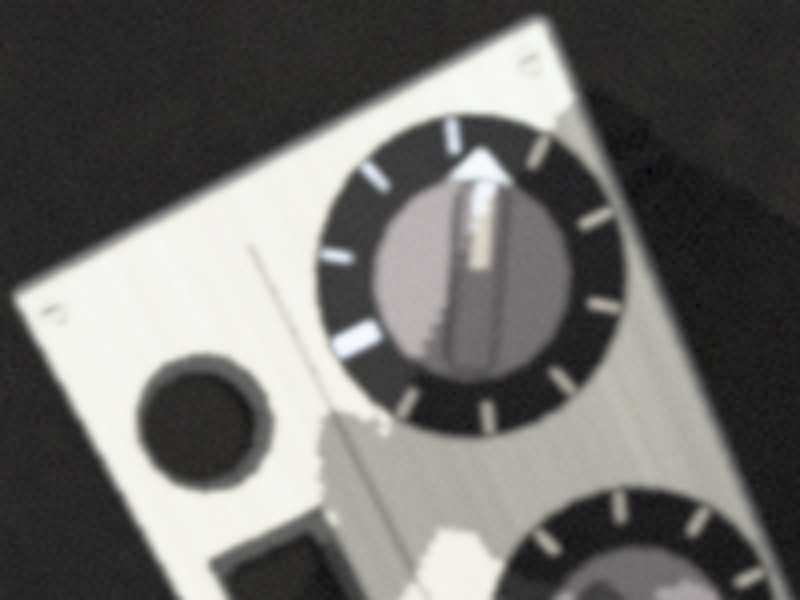

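View pics/w1d.png

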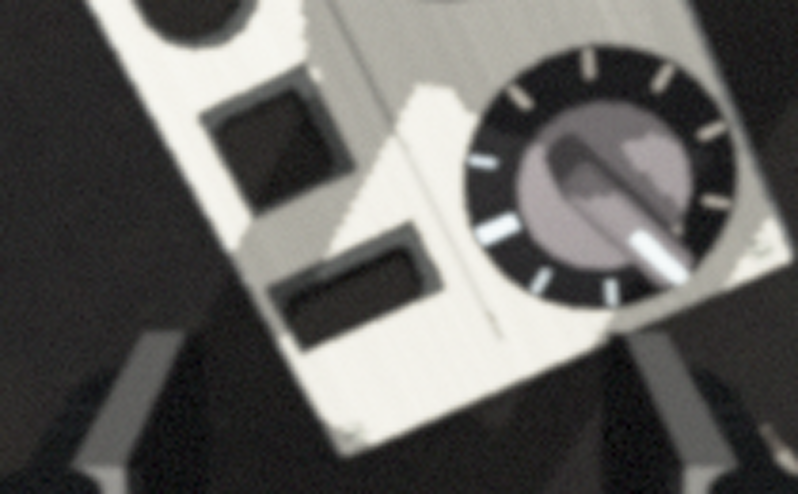

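```bash
cat > fit.py <<'E'
from h import *
import pickle
from scipy.optimize import least_squares
C=pickle.load(open('C1.pkl','rb'))
cc=lambda p:((p[0]+.5)/4-.5+180,(p[1]+.5)/4-.5+50)
dd=lambda p:((p[0]+.5)/3.8-.5+180,(p[1]+.5)/3.8-.5+160)
L={1:(336,257),2:(376,177),3:(453,136),4:(540,152),5:(597,218),6:(604,306),7:(565,381),8:(488,416),9:(407,403)}
R={1:(482,160),2:(521,97),3:(588,63),4:(664,77),5:(712,130),6:(716,202),8:(612,292),9:(541,280)}
W=lambda f,p,z:back('w',*f(p),z,C)[:2]
obs=[(33,52,k,W(cc,p,42)) for k,p in L.items()]+[(33,-52,k,W(dd,p,42)) for k,p in R.items()]
def rot(a):return np.array([[np.cos(a),-np.sin(a)],[np.sin(a),np.cos(a)]])
def res(v):
    o=[]
    for x,y,k,w in obs:
        a=np.pi-k*np.pi/5
        o.append(v[:2]+rot(v[2])@(np.array([x,y])+v[3]*np.array([np.cos(a),np.sin(a)]))-w)
    return np.ravel(o)
s=least_squares(res,[500,305,-.18,35]); v=s.x
print(v[:2],np.degrees(v[2]),v[3],'rms',np.sqrt(np.mean(s.fun**2)))
B=lambda x,y:v[:2]+rot(v[2])@np.array([x,y])
DL,DR=B(33,52),B(33,-52)
print('L',DL,'R',DR,'keys',[B(-46,y) for y in(50,0,-50)])
print('round by sight',W(cc,(197,425),58))
def q(d,p):
    e=rot(-v[2])@(p-d); return np.degrees(np.pi-np.arctan2(e[1],e[0]))%360
for f,p,z,d in((cc,(481,150),50,DL),(cc,(484,185),87,DL),(cc,(480,268),87,DL),(dd,(678,272),87,DR),(dd,(636,238),87,DR)):
    w=W(f,p,z); print(z,'q deg',q(d,w),'r',np.hypot(*(w-d)))
w1,w2=W(cc,(484,185),87),W(cc,(480,268),87);print('L line',q(w2,w1))
w1,w2=W(dd,(678,272),87),W(dd,(636,238),87);print('R line',q(w2,w1))
E
python3 fit.py
```

```text
[508.62962515 302.56050111] -9.851008343533556 35.04192792155308 rms 0.22576915440158143
L [550.039581   348.14795065] R [532.24656375 245.68132908] keys [array([471.86218544, 359.69328834]), array([463.30785022, 310.43048951]), array([454.753515  , 261.16769067])]
round by sight [473.12274215 360.28930467]
50 q deg 119.1966489560787 r 30.683706523354296
87 q deg 118.75316691064008 r 19.81336774935851
87 q deg 122.98337856493774 r 2.4659171340961885
87 q deg 247.38205348321392 r 17.730520256006617
87 q deg 257.7337470458665 r 3.201748058591076
L line 118.152648629505
R line 245.12249216779375
```

step_arm(rows=[[[70.3,11.6,50],2.6],[[70.3,11.6,80],2.6],[[70.3,11.6,100],2.6],[[70.3,11.6,120],2.6],[[70.3,11.6,140],2.6],[[70.3,11.6,149],2.6],[[70.3,11.6,149],2.6],[[70.3,11.6,149],2.6]])

```text
time: 3.05
tool_pos: [551.1, 347.9, 69.0]
tcp_rot: [180.0, -0.1, 51.4]
ft_force: [-0.3, -0.4, 0.5]
finger_gap: 51.1
grip_force: 0.0
```

Run:
```python
from h import *
s=r.sense(); im=snapshot('wrist'); print(s['tool_pos'],s['tcp_rot'],s['ft_force'])
cv2.imwrite('pics/w2.png',im)
```

```text
[551.12846659 347.91617579  69.00307011] [ 1.79967342e+02 -6.73874920e-02  5.14239527e+01] [-0.28531548 -0.40529405  0.49263429]
```

View pics/w2.png

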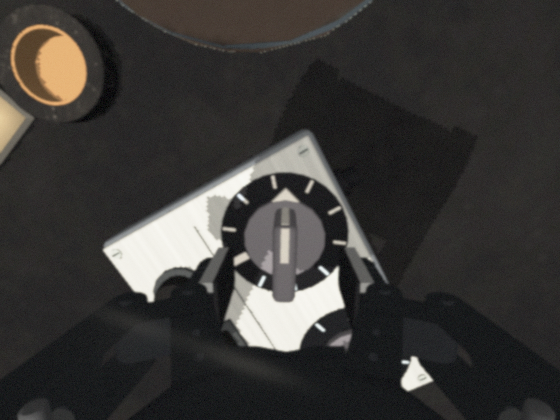

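The bar stands centred between the fingers and aligned with them, so I'll close on it.

step_arm(rows=[[[0,0,0],0],[[0,0,0],0],[[0,0,0],0],[[0,0,0],0],[[0,0,0],0],[[0,0,0],0]], fingers=0, squeeze=40)

```text
time: 3.7
tool_pos: [550.7, 348.9, 68.7]
tcp_rot: [-180.0, -0.1, 51.5]
ft_force: [-2.9, 1.4, 6.1]
finger_gap: 10.0
grip_force: 39.6
```

step_arm(rows=[[[0,0,0],5],[[0,0,0],10],[[0,0,0],15],[[0,0,0],20],[[0,0,0],25.4],[[0,0,0],25.4],[[0,0,0],25.4],[[0,0,0],25.4]])

```text
time: 4.5
tool_pos: [551.1, 348.3, 68.7]
tcp_rot: [180.0, -0.1, 26.1]
ft_force: [-0.9, -1.8, 6.5]
finger_gap: 10.3
grip_force: 39.6
```

step_arm(rows=[[[0,0,0],0],[[0,0,0],0],[[0,0,0],0],[[0,0,-20],0],[[0,0,-50],0],[[0,0,-90],0],[[0,0,-90],0],[[0,0,-90],0]], fingers=0.6)

```text
time: 5.3
tool_pos: [551.5, 348.8, 159.4]
tcp_rot: [-180.0, -0.2, 26.1]
ft_force: [0.6, 1.3, -0.6]
finger_gap: 51.1
grip_force: 0.0
```

Run:
```python
from h import *
import pickle
s=r.sense(); C=cam('wrist'); im=snapshot('wrist'); print(s['tool_pos'],s['tcp_rot'])
pickle.dump(C,open('C3.pkl','wb'))
cv2.imwrite('pics/w3.png',im); cv2.imwrite('pics/w3c.png',cv2.resize(im[100:300,170:430],None,fx=3,fy=3,interpolation=cv2.INTER_CUBIC))
```

```text
[551.47357946 348.84458337 159.38451068] [-179.99348149   -0.18735182   26.07074444]
```

View pics/w3c.png

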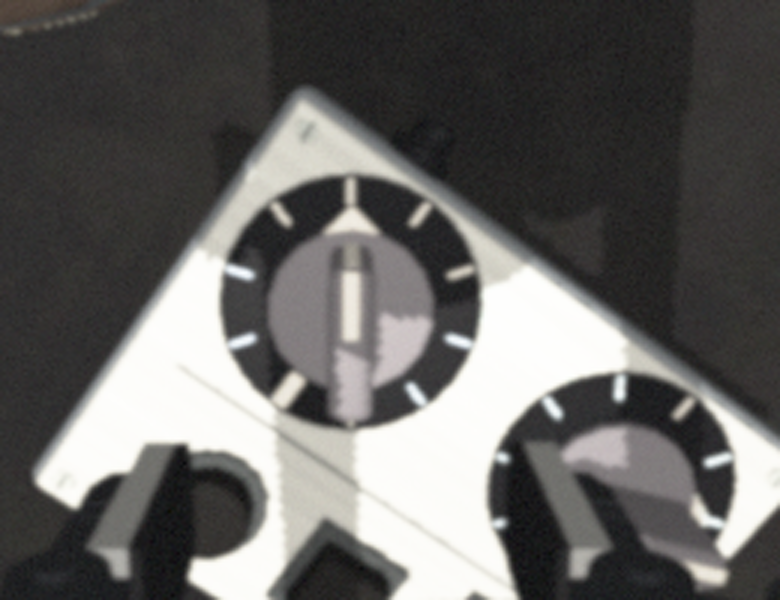

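The left pointer's tip (350,207) is in line with mark 4 (350,190). Next is the right dial.

step_arm(rows=[[[-61.8,84.1,0],-78],[[-61.8,84.1,0],-78],[[-61.8,84.1,0],-78],[[-61.8,84.1,0],-78],[[-61.8,84.1,0],-78],[[-61.8,84.1,0],-78],[[-61.8,84.1,0],-78],[[-61.8,84.1,0],-78],[[-61.8,84.1,0],-78],[[-61.8,84.1,0],-78],[[-61.8,84.1,10],-78],[[-61.8,84.1,20],-78]])

```text
time: 6.55
tool_pos: [531.6, 245.5, 136.3]
tcp_rot: [-180.0, 0.0, 103.9]
ft_force: [1.2, 0.2, -0.4]
finger_gap: 51.2
grip_force: 0.0
```

Run:
```python
from h import *
s=r.sense(); im=snapshot('wrist'); print(s['tool_pos'],s['tcp_rot'])
cv2.imwrite('pics/w4.png',im)
```

```text
[531.62218822 245.46617191 136.2547071 ] [-1.79953464e+02  4.35769997e-03  1.03870042e+02]
```

View pics/w4.png

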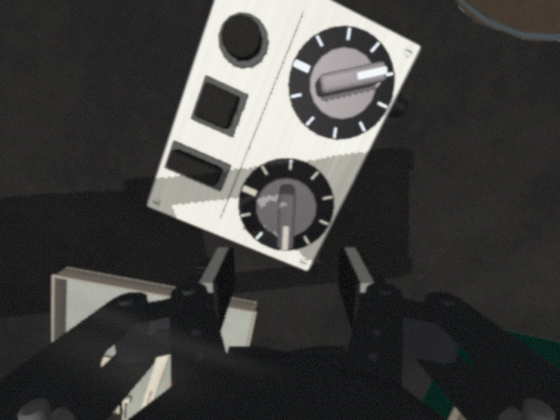

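The bar is aligned with the fingers and centred between them. I'll descend, close and turn it −30° (counter-clockwise).

step_arm(rows=[[[0.5,0,20],0],[[0.5,0,40],0],[[0.5,0,60],0],[[0.5,0,68],0],[[0.5,0,68],0],[[0.5,0,68],0],[[0.5,0,68],0]])

```text
time: 7.3
tool_pos: [532.7, 246.4, 71.0]
tcp_rot: [179.9, -0.0, 104.0]
ft_force: [-0.2, 0.4, 0.2]
finger_gap: 51.2
grip_force: 0.0
```

step_arm(rows=[[[0,0,0],0],[[0,0,0],0],[[0,0,0],0],[[0,0,0],0],[[0,0,0],0],[[0,0,0],0]], fingers=0)

```text
time: 7.9
tool_pos: [531.5, 246.0, 70.4]
tcp_rot: [-180.0, 0.0, 104.1]
ft_force: [-4.7, -1.6, 6.8]
finger_gap: 9.1
grip_force: 39.0
```

Final yaw should be 134.15, so a turn of −30.1.

step_arm(rows=[[[0,0,0],-5],[[0,0,0],-10],[[0,0,0],-15],[[0,0,0],-20],[[0,0,0],-25],[[0,0,0],-30.1],[[0,0,0],-30.1],[[0,0,0],-30.1],[[0,0,0],-30.1]])

```text
time: 8.8
tool_pos: [531.1, 245.8, 70.4]
tcp_rot: [-179.9, -0.0, 134.2]
ft_force: [-7.2, -3.0, 7.6]
finger_gap: 9.4
grip_force: 39.1
```

step_arm(rows=[[[0,0,0],0],[[0,0,0],0],[[0,0,0],0],[[0,0,-20],0],[[0,0,-50],0],[[0,0,-90],0],[[0,0,-90],0],[[0,0,-90],0]], fingers=0.6)

```text
time: 9.6
tool_pos: [533.0, 246.5, 161.4]
tcp_rot: [179.8, 0.1, 134.2]
ft_force: [0.8, 0.1, -0.5]
finger_gap: 51.1
grip_force: 0.0
```

Run:
```python
from h import *
import pickle
s=r.sense(); C=cam('wrist'); im=snapshot('wrist'); print(s['tool_pos'],s['tcp_rot'],s['joint_pos'])
pickle.dump(C,open('C5.pkl','wb'))
cv2.imwrite('pics/w5.png',im); cv2.imwrite('pics/w5c.png',cv2.resize(im[80:280,170:430],None,fx=3,fy=3,interpolation=cv2.INTER_CUBIC))
```

```text
[532.9926653  246.49096144 161.35167515] [1.79817498e+02 8.09935761e-02 1.34165705e+02] [ 1.98160753e+01  7.11094598e+00  9.14838750e+01  1.47474500e-03
  8.12055177e+01 -2.43499818e+01]
```

View pics/w5c.png

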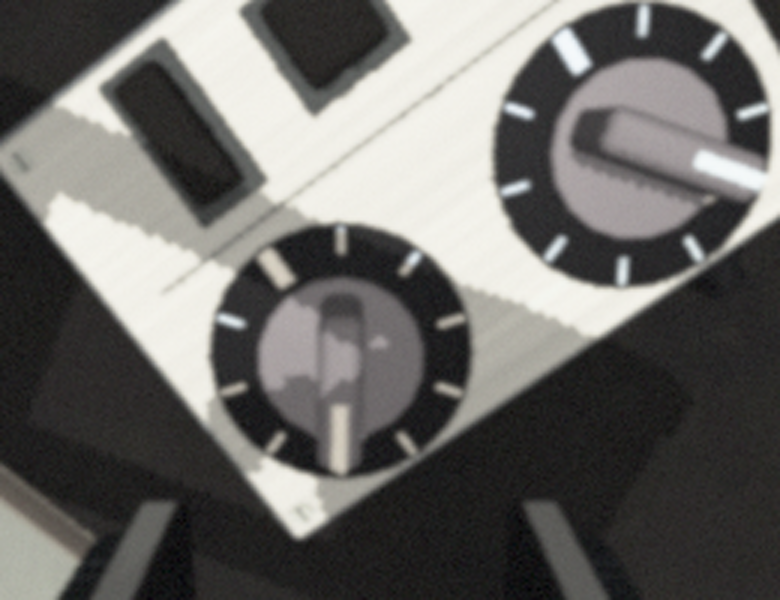

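The right pointer sits on mark 6, with five marks clockwise from zero visible and the sixth under the bar. Next, above the round key with the fingers shut.

step_arm(rows=[[[123.6,35.6,0],0],[[123.6,35.6,0],0],[[123.6,35.6,0],0],[[123.6,35.6,20],0],[[123.6,35.6,45],0],[[123.6,35.6,65],0],[[123.6,35.6,80],0],[[123.6,35.6,80],0],[[123.6,35.6,80],0],[[123.6,35.6,80],0],[[123.6,35.6,80],0],[[123.6,35.6,80],0]], fingers=0)

```text
time: 10.85
tool_pos: [471.9, 359.9, 80.8]
tcp_rot: [179.9, 0.0, 134.2]
ft_force: [-1.1, 1.0, -0.6]
finger_gap: 0.2
grip_force: 0.0
```

Run:
```python
from h import *
s=r.sense(); im=snapshot('wrist'); print(s['tool_pos'],s['tcp_rot'],s['ft_force'])
cv2.imwrite('pics/w6.png',im)
```

```text
[471.93149918 359.89714543  80.84091939] [1.79896433e+02 2.20759968e-02 1.34162898e+02] [-1.09236007  1.04686068 -0.57259918]
```

View pics/w6.png

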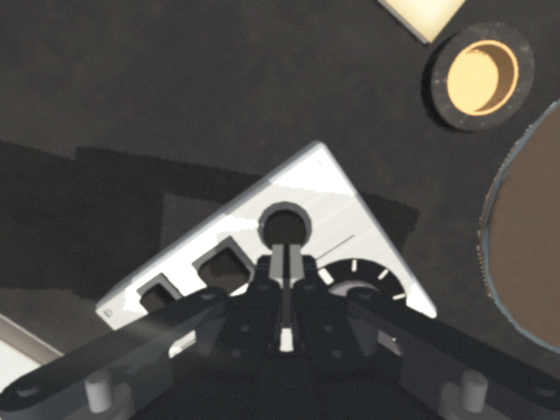

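step_arm(rows=[[[0,0,5],0],[[0,0,8],0],[[0,0,10.5],0],[[0,0,10.5],0],[[0,0,10.5],0],[[0,0,10.5],0]])

```text
time: 11.5
tool_pos: [471.3, 359.6, 69.3]
tcp_rot: [180.0, 0.0, 134.2]
ft_force: [0.7, -0.2, 0.3]
finger_gap: -0.0
grip_force: 0.0
```

step_arm(rows=[[[0,0,0.5],0],[[0,0,1],0],[[0,0,1],0],[[0,0,1],0]])

```text
time: 11.9
tool_pos: [471.3, 359.5, 68.2]
tcp_rot: [180.0, 0.0, 134.2]
ft_force: [0.8, 0.1, -0.5]
finger_gap: -0.0
grip_force: 0.0
```

step_arm(rows=[[[0,0,0.5],0],[[0,0,1],0],[[0,0,1],0],[[0,0,1],0]])

```text
time: 12.3
tool_pos: [471.2, 359.5, 67.2]
tcp_rot: [-180.0, -0.0, 134.2]
ft_force: [0.6, 0.2, 0.2]
finger_gap: -0.0
grip_force: 0.0
```

step_arm(rows=[[[0,0,0.5],0],[[0,0,0.7],0],[[0,0,0.7],0]])

```text
time: 12.6
tool_pos: [471.2, 359.5, 66.5]
tcp_rot: [-180.0, -0.0, 134.2]
ft_force: [-1.1, 0.7, -0.6]
finger_gap: 0.1
grip_force: 0.0
```

step_arm(rows=[[[0,0,0.5],0],[[0,0,0.7],0],[[0,0,0.7],0]])

```text
time: 12.9
tool_pos: [471.2, 359.5, 65.7]
tcp_rot: [-180.0, -0.0, 134.2]
ft_force: [-0.7, 0.4, -0.1]
finger_gap: 0.3
grip_force: 0.0
```

step_arm(rows=[[[0,0,0.5],0],[[0,0,0.7],0],[[0,0,0.7],0]])

```text
time: 13.2
tool_pos: [471.2, 359.5, 65.1]
tcp_rot: [-180.0, 0.0, 134.2]
ft_force: [-1.0, -0.4, -0.5]
finger_gap: 0.1
grip_force: 0.0
```

step_arm(rows=[[[0,0,0.5],0],[[0,0,0.7],0],[[0,0,0.7],0]])

```text
time: 13.5
tool_pos: [471.2, 359.5, 64.3]
tcp_rot: [-180.0, -0.0, 134.2]
ft_force: [0.1, -0.2, 0.4]
finger_gap: -0.1
grip_force: 0.0
```

Run:
```python
from h import *
for i in range(4):
    s=r.sense(); snapshot('wrist'); print(s['time'],s['tool_pos'],s['ft_force'],s['wrist_torque'])
```

```text
13.5 [471.21202792 359.49867454  64.34305945] [ 0.09430542 -0.23345709  0.37951616] [-0.04342617  0.02642782 -0.00533889]
13.55 [471.20051201 359.5240052   64.35544317] [-0.25313634 -0.95238338 -0.29837071] [0.03011443 0.04669178 0.01556328]
13.6 [471.22729924 359.52313842  64.3608428 ] [-0.04491709  0.28035402  0.14927841] [0.05687582 0.00129771 0.03237823]
13.65 [471.25245337 359.53098035  64.41860155] [ 0.37967104 -0.38319522 -0.13962851] [-0.00146389  0.01325153 -0.01017625]
```

Run:
```python
from h import *
C=cam('wrist');c,R,f=C
def proj(p):
    q=R.T@(np.array(p)-c['eye']); return c['cx']-f*q[0]/q[2], c['cy']+f*q[1]/q[2]
s=r.sense();t=s['tool_pos'];print(t)
print('tip',proj(t+[0,0,-11]),'tcp',proj(t),'key top centre',proj([472,359.8,58]),proj([472,359.8,54]), 'rim', proj([472,359.8,46]))
# w6 camera: 16.5 higher
c['eye']=c['eye']+[0.7,.4,16.5]
print('w6 tip',proj([471.9,359.9,69.8]),'key',proj([472,359.8,58]))
print('w6 px (285,224) at z58',back('w',285,224,58,C))
im=snapshot('wrist');cv2.imwrite('pics/w7.png',im)
a=cv2.imread('pics/w6.png')
for n,i in(('w6',a),('w7',im)):
    print(n);g=cv2.cvtColor(i,6);print(g[190:300:4,285]);print(g[190:300:4,278]);print(g[224,250:322:4])
```

```text
[471.28450635 359.5316203   64.41929373]
tip (np.float64(284.58971628231285), np.float64(242.98215345929415)) tcp (np.float64(284.5206154278514), np.float64(250.57350321053653)) key top centre (np.float64(285.7958096205367), np.float64(246.53467811265614)) (np.float64(285.7935716290151), np.float64(243.85372558349474)) rim (np.float64(285.7893725971957), np.float64(238.82358812876527))
w6 tip (np.float64(284.44838305567623), np.float64(242.84654663459634)) key (np.float64(284.5256466758642), np.float64(235.8664317392548))
w6 px (285,224) at z58 [466.8189446  365.54904937  58.        ]
w6
[236 236 236 101  93  35  35  45  46  51  47  45  50  42  34  36  36  35
  37  33  35  29  45  58  57  61  56  52]
[236 234 235 163  94  57  35  43  44  46  48  44  45  49 132 135 138 134
 134 131 135 133 172 123  41  36  39  40]
[255 255 197 123  39  47  48  46  48  49  43  50  46  43  87 110 238 239]
w7
[244 237 238 237 235  92  95  39  33  44  47  49  49  45  37  38  35  33
  34  37  37  35  44  61  59  57  61  59]
[239 240 237 238 237 114  92  59  36  42  45  44  46  53 135 138 134 138
 138 138 135 135 179 129  47  40  42  37]
[237 238 220  96  90  37  33  43  40  45  38  35  39  62  94 100 233 237]
```

step_arm(rows=[[[0,0,0.5],0],[[0,0,0.7],0],[[0,0,0.7],0]])

```text
time: 14.05
tool_pos: [471.2, 359.5, 63.6]
tcp_rot: [-180.0, -0.0, 134.2]
ft_force: [-0.4, 0.2, 0.6]
finger_gap: 0.2
grip_force: 0.0
```

step_arm(rows=[[[0,0,0.5],0],[[0,0,0.7],0],[[0,0,0.7],0]])

```text
time: 14.35
tool_pos: [471.2, 359.5, 62.9]
tcp_rot: [-180.0, -0.0, 134.2]
ft_force: [-0.3, 0.5, 0.9]
finger_gap: 0.4
grip_force: 0.0
```

Run:
```python
from h import *
C=cam('wrist');c,R,f=C
def proj(p):
    q=R.T@(np.array(p)-c['eye']); return np.round([c['cx']-f*q[0]/q[2], c['cy']+f*q[1]/q[2]],1)
s=r.sense();t=s['tool_pos'];print(t,s['ft_force'])
x=np.array([-.697,.717,0])
for h in(11,0,-10,-20):
    print(h,[proj(t+[0,0,-h]+a*x) for a in(0,5,11)])
```

```text
[471.19789443 359.49384659  62.92122591] [-0.29209188  0.51540595  0.85866643]
11 [array([284.5, 242.9]), array([284.5, 234.9]), array([284.5, 225. ])]
0 [array([284.5, 250.5]), array([284.5, 242. ]), array([284.5, 231.6])]
-10 [array([284.4, 258.3]), array([284.4, 249.3]), array([284.4, 238.3])]
-20 [array([284.3, 267.1]), array([284.3, 257.6]), array([284.3, 246. ])]
```

step_arm(rows=[[[0,0,0.5],0],[[0,0,0.5],0],[[0,0,0.5],0]])

```text
time: 14.65
tool_pos: [471.3, 359.5, 62.5]
tcp_rot: [180.0, 0.0, 134.2]
ft_force: [0.1, -0.4, -0.4]
finger_gap: 0.2
grip_force: 0.0
```

step_arm(rows=[[[0,0,0.5],0],[[0,0,0.5],0],[[0,0,0.5],0]])

```text
time: 14.95
tool_pos: [471.2, 359.6, 62.0]
tcp_rot: [180.0, -0.0, 134.2]
ft_force: [-1.0, -0.2, 0.2]
finger_gap: -0.0
grip_force: 0.0
```

step_arm(rows=[[[0,0,0.5],0],[[0,0,0.5],0],[[0,0,0.5],0]])

```text
time: 15.25
tool_pos: [471.2, 359.5, 61.5]
tcp_rot: [-180.0, -0.0, 134.2]
ft_force: [-1.1, -0.7, -1.0]
finger_gap: 0.0
grip_force: 0.0
```

step_arm(rows=[[[0,0,0.5],0],[[0,0,0.5],0],[[0,0,0.5],0]])

```text
time: 15.55
tool_pos: [471.2, 359.5, 61.0]
tcp_rot: [-180.0, -0.0, 134.2]
ft_force: [0.0, 0.0, 0.6]
finger_gap: 0.2
grip_force: 0.0
```

step_arm(rows=[[[0,0,0.5],0],[[0,0,0.5],0],[[0,0,0.5],0]])

```text
time: 15.85
tool_pos: [471.2, 359.5, 60.4]
tcp_rot: [-180.0, 0.0, 134.2]
ft_force: [-0.5, -0.8, -0.1]
finger_gap: 0.3
grip_force: 0.0
```

Run:
```python
from h import *
C=cam('wrist');c,R,f=C
def proj(p):
    q=R.T@(np.array(p)-c['eye']); return np.round([c['cx']-f*q[0]/q[2], c['cy']+f*q[1]/q[2]],1)
s=r.sense();print(s['tool_pos'],s['ft_force'],s['finger_gap'])
k=np.array([472,359.7,0]);x=np.array([-.697,.717,0])
for a in(14,17.5):print('front edge key/rim',proj(k+a*x+[0,0,58 if a<15 else 46]),proj(k+a*x+[0,0,48]))
y=np.array([.717,.697,0])
print('sides at 58',proj(k+14*y+[0,0,58]),proj(k-14*y+[0,0,58]),'at 48',proj(k+14*y+[0,0,48]),proj(k-14*y+[0,0,48]))
g=cv2.cvtColor(snapshot('wrist'),6);cv2.imwrite('pics/w8.png',g)
print('col 285 rows200-256');print(g[200:256:2,285]);
for v in(226,234,242,248): print(v,g[v,252:320:2])
```

```text
[471.23046205 359.5154284   60.44993415] [-0.50606431 -0.84917236 -0.12080436] 0.3069830806869846
front edge key/rim [285.8 225.5] [285.8 219.9]
front edge key/rim [285.8 213.1] [285.8 214.1]
sides at 58 [310.9 249.4] [260.5 249.4] at 48 [309.6 242.7] [261.9 242.6]
col 285 rows200-256
[238 237 239 237 233 144  91  94  95  83  43  34  31  38  47  45  46  48
  44  47  47  48  40  37  38  36  38  35]
226 [239 240 238 200 109  93  93  87  63  38  34  32  30  38  33  40  41  39
  42  39  37  34  34  31  35  66  87  96  95  97 154 229 237 237]
234 [245 244 178 129 115 114  72  37  45  45  47  47  48  46  48  51  46  44
  44  45  48  45  46  46  49  46  39  42  79  93  97 111 205 239]
242 [238 225 135  94  85  49  44  52  49  47  47  48  52  50  49  47  45  46
  48  49  48  47  48  49  49  44  48  43  42  78  94  99 185 234]
248 [235 236 212 123  91  59  45  43  48  53 107 138 137 137 135 113  50  33
  51 109 138 137 140 134 109  56  48  44  50  76  99 173 231 235]
```

step_arm(rows=[[[5,0,0],0],[[5,0,0],0],[[5,0,0.5],0],[[5,0,0.5],0],[[5,0,0.5],0]])

```text
time: 16.4
tool_pos: [467.8, 363.1, 60.0]
tcp_rot: [-180.0, 0.0, 134.2]
ft_force: [-0.9, -0.0, 0.6]
finger_gap: -0.1
grip_force: 0.0
```

step_arm(rows=[[[0,0,0.5],0],[[0,0,0.5],0],[[0,0,0.5],0]])

```text
time: 16.7
tool_pos: [467.8, 363.1, 59.5]
tcp_rot: [-180.0, 0.0, 134.2]
ft_force: [0.4, 0.3, 0.4]
finger_gap: 0.4
grip_force: 0.0
```

step_arm(rows=[[[0,0,0.5],0],[[0,0,0.5],0],[[0,0,0.5],0]])

```text
time: 17.0
tool_pos: [467.7, 363.1, 59.0]
tcp_rot: [-180.0, -0.0, 134.2]
ft_force: [0.5, 0.1, -0.4]
finger_gap: -0.0
grip_force: 0.0
```

step_arm(rows=[[[0,0,0.5],0],[[0,0,0.5],0],[[0,0,0.5],0]])

```text
time: 17.3
tool_pos: [467.7, 363.1, 58.5]
tcp_rot: [-180.0, -0.0, 134.2]
ft_force: [-0.4, -0.5, 0.2]
finger_gap: 0.3
grip_force: 0.0
```

step_arm(rows=[[[0,0,1],0],[[0,0,2],0],[[0,0,2],0]])

```text
time: 17.6
tool_pos: [467.6, 363.0, 56.3]
tcp_rot: [-180.0, -0.0, 134.2]
ft_force: [-0.1, -0.1, 0.3]
finger_gap: -0.0
grip_force: 0.0
```

Run:
```python
from h import *
s=r.sense();print(s['tool_pos'],s['ft_force'])
g=cv2.cvtColor(snapshot('wrist'),6)
for u in(277,285,295): print(u,g[200:260:2,u])
```

```text
[467.62228546 363.02357468  56.25374101] [-0.07389123 -0.09161813  0.26852534]
277 [239 239 240 240 239 238 238 238 237 238 230 134  94  95  92  74  39  33
  33  39  46  51  94 135 139 139 137 139 141 138]
285 [239 240 239 238 238 239 239 239 238 238 171  91  94  97  92  49  32  33
  31  47  49  46  44  38  41  38  41  31  40  38]
295 [239 240 239 237 239 238 240 240 240 239 233 151  94  98  95  89  44  32
  34  30  47  50  94 135 137 139 135 138 137 139]
```

step_arm(rows=[[[-4,0,0],0],[[-4,0,2],0],[[-4,0,4],0],[[-4,0,4],0]])

```text
time: 18.05
tool_pos: [470.3, 360.0, 52.0]
tcp_rot: [-180.0, -0.0, 134.2]
ft_force: [0.1, -0.3, -0.2]
finger_gap: 0.0
grip_force: 0.0
```

step_arm(rows=[[[0,0,1],0],[[0,0,2],0],[[0,0,2],0]])

```text
time: 18.35
tool_pos: [470.4, 360.2, 50.3]
tcp_rot: [-180.0, -0.0, 134.2]
ft_force: [0.0, 0.4, -0.5]
finger_gap: -0.0
grip_force: 0.0
```

step_arm(rows=[[[0,0,1],0],[[0,0,2],0],[[0,0,2],0]])

```text
time: 18.65
tool_pos: [470.4, 360.2, 48.3]
tcp_rot: [-180.0, -0.0, 134.2]
ft_force: [-0.2, -1.0, 0.1]
finger_gap: -0.4
grip_force: 0.0
```

step_arm(rows=[[[0,0,0.5],0],[[0,0,1],0],[[0,0,1],0]])

```text
time: 18.95
tool_pos: [470.5, 360.2, 47.4]
tcp_rot: [-180.0, -0.0, 134.2]
ft_force: [-0.2, -0.2, 1.0]
finger_gap: -0.3
grip_force: 0.0
```

Run:
```python
from h import *
C=cam('wrist');c,R,f=C
def proj(p):
    q=R.T@(np.array(p)-c['eye']); return np.round([c['cx']-f*q[0]/q[2], c['cy']+f*q[1]/q[2]],1)
s=r.sense();t=s['tool_pos'];print(t,s['ft_force'])
k=np.array([472,359.7,0]);x=np.array([-.697,.717,0])
print('key front top',proj(k+14*x+[0,0,58]),'pressed5',proj(k+14*x+[0,0,53]),'rim',proj(k+17.5*x+[0,0,46]),'base',proj(k+14*x+[0,0,46]))
for h in(-5,-10,-15,-20): print(h,proj(t+11*x+[0,0,-h]))
g=cv2.cvtColor(snapshot('wrist'),6)
for u in(277,285,295): print(u,g[200:264:2,u])
```

```text
[470.49638699 360.22048149  47.39855034] [-0.16723405 -0.18847176  1.03527358]
key front top [285.8 235.8] pressed5 [285.8 232.4] rim [285.8 221.8] base [285.8 227.9]
-5 [284.4 234.8]
-10 [284.4 238.3]
-15 [284.4 242. ]
-20 [284.3 245.9]
277 [241 239 239 237 237 237 239 237 238 230 133  92  96  92  83  42  29  28
  33  44  45  51  92 133 137 137 139 138 139 138 136 139]
285 [236 237 238 238 237 238 238 240 237 166  90  92  95  94  59  31  37  31
  44  46  48  46  37  39  35  40  36  38  36  36  38  36]
295 [238 238 239 238 239 240 240 240 239 234 148  92  97  94  90  59  29  32
  34  36  47  47  93 137 137 138 136 137 138 139 136 137]
```

step_arm(rows=[[[0,0,1],0],[[0,0,2],0],[[0,0,2],0]])

```text
time: 19.3
tool_pos: [470.4, 360.1, 45.3]
tcp_rot: [-180.0, -0.0, 134.2]
ft_force: [-0.2, 0.2, 0.0]
finger_gap: -0.0
grip_force: 0.0
```

step_arm(rows=[[[0,0,1],0],[[0,0,2],0],[[0,0,2],0]])

```text
time: 19.6
tool_pos: [470.6, 360.3, 43.5]
tcp_rot: [180.0, 0.0, 134.2]
ft_force: [0.5, 0.0, -0.2]
finger_gap: 0.1
grip_force: 0.0
```

step_arm(rows=[[[0,0,0.5],0],[[0,0,1],0],[[0,0,1],0]])

```text
time: 19.9
tool_pos: [470.6, 360.3, 42.8]
tcp_rot: [180.0, 0.0, 134.2]
ft_force: [-1.3, -1.4, 3.2]
finger_gap: 0.2
grip_force: 2.0
```

step_arm(rows=[[[0,0,0.5],0],[[0,0,1],0],[[0,0,1],0]])

```text
time: 20.2
tool_pos: [470.6, 360.3, 41.7]
tcp_rot: [180.0, 0.0, 134.2]
ft_force: [-2.3, -0.4, 5.4]
finger_gap: -0.1
grip_force: 2.7
```

Contact at TCP z ≈ 43.2, and the resistance is rising along the expected curve.

step_arm(rows=[[[0,0,0.5],0],[[0,0,0.5],0],[[0,0,0.5],0]])

```text
time: 20.5
tool_pos: [470.7, 360.3, 41.3]
tcp_rot: [180.0, 0.0, 134.2]
ft_force: [-0.8, -1.2, 6.4]
finger_gap: -0.0
grip_force: 2.9
```

step_arm(rows=[[[0,0,0.5],0],[[0,0,0.5],0],[[0,0,0.5],0]])

```text
time: 20.8
tool_pos: [470.7, 360.4, 40.8]
tcp_rot: [180.0, 0.0, 134.2]
ft_force: [-1.2, -1.2, 6.4]
finger_gap: -0.2
grip_force: 2.9
```

step_arm(rows=[[[0,0,0.5],0],[[0,0,0.5],0],[[0,0,0.5],0]])

```text
time: 21.1
tool_pos: [470.7, 360.3, 40.3]
tcp_rot: [180.0, 0.0, 134.2]
ft_force: [-1.6, -0.6, 5.6]
finger_gap: -0.1
grip_force: 2.9
```

step_arm(rows=[[[0,0,0.5],0],[[0,0,0.5],0],[[0,0,0.5],0]])

```text
time: 21.4
tool_pos: [470.7, 360.3, 39.8]
tcp_rot: [180.0, 0.0, 134.2]
ft_force: [-1.8, -1.5, 5.1]
finger_gap: 0.1
grip_force: 2.7
```

step_arm(rows=[[[0,0,0.5],0],[[0,0,1],0],[[0,0,1],0]])

```text
time: 21.7
tool_pos: [470.6, 360.3, 38.5]
tcp_rot: [180.0, 0.0, 134.2]
ft_force: [-0.7, 0.6, 3.5]
finger_gap: 0.0
grip_force: 1.8
```

step_arm(rows=[[[0,0,0.4],0],[[0,0,0.4],0],[[0,0,0.4],0]])

```text
time: 22.0
tool_pos: [470.6, 360.3, 38.1]
tcp_rot: [180.0, 0.0, 134.2]
ft_force: [-0.4, 1.0, 4.2]
finger_gap: -0.3
grip_force: 1.6
```

Force has dropped from 6.4 to about 3.5–4 N, at roughly 5 mm of travel, so the key has clicked. I'll retract.

step_arm(rows=[[[0,0,-5],0],[[0,0,-15],0],[[0,0,-40],0],[[0,0,-80],0],[[0,0,-120],0],[[0,0,-150],0],[[0,0,-150],0],[[0,0,-150],0]])

```text
time: 22.8
tool_pos: [471.0, 360.5, 189.4]
tcp_rot: [179.9, 0.0, 134.2]
ft_force: [0.2, -0.4, -0.8]
finger_gap: -0.1
grip_force: 0.0
```

Run:
```python
from h import *
C=cam('wrist');c,R,f=C
s=r.sense();print(s['tool_pos'],s['ft_force'])
cv2.imwrite('pics/w9.png',snapshot('wrist'))
im=cv2.imread('pics/w9.png')
# rectified face plate (z=42) in box axes, 2 px/mm; top of pointer line at z=87 by sampling along angles
def proj(p):
    q=R.T@(np.array(p)-c['eye']); return c['cx']-f*q[0]/q[2], c['cy']+f*q[1]/q[2]
a0=np.radians(-9.85)
def B(x,y,z): return [508.63+np.cos(a0)*x-np.sin(a0)*y,302.56+np.sin(a0)*x+np.cos(a0)*y,z]
g=cv2.cvtColor(im,6).astype(float)
for n,y,w in(('L',52,144),('R',-52,216)):
    out=[]
    for q in np.arange(w-24,w+24.1,3):
        v=[]
        for rr in np.arange(12,20,1.):
            t=np.pi-np.radians(q); p=proj(B(33+rr*np.cos(t),y+rr*np.sin(t),87))
            v.append(g[int(round(p[1])),int(round(p[0]))] if 0<=p[1]<419.5 and 0<=p[0]<559.5 else -1)
        out.append(int(np.mean(v)))
    print(n,out)
```

```text
[470.98034585 360.52296078 189.43856133] [ 0.1647221  -0.36117101 -0.82735512]
L [110, 118, 126, 143, 167, 190, 223, 236, 238, 234, 207, 170, 136, 104, 89, 75, 75]
R [33, 33, 35, 34, 33, 36, 34, 33, 35, 34, 31, 34, 33, 33, 33, 33, 33]
```

```bash
python3 -c "
from bench import r
print(r.hand_in())"
```

```text
the job is handed in; nothing more can be done
None
```

I set the left dial to mark 4, then the right dial to mark 6. I pressed the round key to its click at about 5 mm (the force fell from 6.4 N to about 4 N), let it go, and handed the job in at about 23 s; I didn't look at the right dial or the key again after the press.

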